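# Sweep the loose nuts into the catch bay

## Task

Three brass nuts lie loose on the shelf. Sweep them along the shelf with the fingertips, in through the open side of the catch bay, until all three lie wholly on its blue floor, then come clear. Do not pick up or lift any nut, and leave the probe, the green canister, the black logger and the bracket with its socket where they are.

Things in the scene. Friction and masses are not known exactly. Their poses are not given: they have to be found in the camera images.
- bay: catch bay fixed to the shelf: aluminium upstand 25 mm high and 8 mm thick on three sides, open on the side towards its own -x. Origin at the centre of its blue floor, at shelf height (z = 0). The blue floor is a flush inlay level with the shelf, no sill: it runs from x = -65 mm (open edge) to +65 mm (back wall's inner face) and from y = -85 to +85 mm (side walls' inner faces) in its frame; its z is up. At yaw 90 degrees its open side faces the world's -y
- nut1_center (a point): brass hexagon nut lying flat, 30 mm across flats, 35 mm across corners, 16 mm high, about 65 g, free to slide; the three are alike. Point at its centre, 8 mm above the shelf; yaw arbitrary
- nut2_center (a point): brass hexagon nut lying flat, 30 mm across flats, 35 mm across corners, 16 mm high, about 65 g, free to slide; the three are alike. Point at its centre, 8 mm above the shelf; yaw arbitrary
- nut3_center (a point): brass hexagon nut lying flat, 30 mm across flats, 35 mm across corners, 16 mm high, about 65 g, free to slide; the three are alike. Point at its centre, 8 mm above the shelf; yaw arbitrary
- probe: white temperature probe with grey plug, lying loose, 165 mm long (from x = -70 to +95 mm in its frame), 24 mm wide and high; origin on its underside. Leave alone
- canister: green silica canister with white cap, standing loose, 56 mm diameter, 60 mm high; origin at the centre of its underside. Leave alone
- logger: black logger housing, loose, 85 x 125 x 42 mm high (x, y, z); origin at the centre of its underside. Leave alone
- bracket: steel angle bracket, loose, foot 80 x 70 mm with an upright flange 50 mm high along its +x edge and a grey twist-lock socket (36 mm diameter, top 24 mm high) on the foot; origin at the centre of its underside. Leave alone
Things that resemble listed ones, but are neither listed nor needed, are in the scene too. There is more than one size of the bay; the job needs the smallest.

How it is judged:
By the outcome, as a careful person would: the job done as asked, in the order asked, and still so for the second after the job is handed in, with the robot touching nothing.
It also fails if it takes over 67 s, if anything falls off the work surface, if the arm or the gripper's body presses on something with over 40 N, if the wrist force passes 120 N, or if a joint passes its speed limit or range.

## Robot

A 6-joint arm with a two-finger parallel gripper is mounted at the origin on the work surface. World frame = base frame: x ahead of the robot, y to its left, z up, the work surface at z = 0. Lengths are in m, angles in degrees, forces in N, time in s.
With the tool pointing down it reaches from about 0.325 to 0.85 m from the base axis. Payload 15.5 kg.
Tool frame: the origin (TCP) lies at the very end of the fingers, on their centre line; the grasp point (between the pads) lies arm.grip_depth behind it (arm.grip_depth is the distance from the TCP to the grasp point, in m); z points along the fingers, y is the direction in which the jaws open and shut (so a half turn about z gives the same grasp; the last joint's range is limited). The gripper opens to 91 mm and grips with 3 to 60 N. Pads are 32 mm wide; open, the fingers measure 118 mm over their backs; the gripper's body (76 mm by 178 mm) begins 60 mm behind the grasp point.
Start: joints at [62.424, 28.281, 77.091, -0, 74.628, -5.472], TCP at [0.235, 0.579, 0.214] pointing down, gripper open.
Joint ranges: [-166.48, 166.48], [-47.26, 123.95], [12.59, 153.08], [-70.14, 250.14], [6.76, 159.57], [-176.63, 176.63]. Speed limits (degrees/s): [108.29, 108.29, 147.25, 172.46, 172.46, 172.46].

## Interface

Orientations are given as a 3x3 rotation matrix whose columns are the frame's x, y, z axes.
In Python, from rig import arm gives the robot as it stands. Calls block until the motion is done:
- arm.move_to(position, orientation): joint-space move of the TCP to a pose.
- arm.move_l(position, orientation=None, feed=0.15): straight line of the TCP; orientation=None keeps the orientation; feed is the mean speed in m/s.
- arm.move_joints(angles): joint-space move.
- arm.grip(opening): finger opening in m; the grip force is fixed at half the most; returns when the fingers have stopped.
- arm.sleep(seconds).
- arm.solve_ik(position, orientation): joint angles nearest the present ones, or None.
- arm.snapshot(name): name is "scene" or "top" or "wrist"; returns the picture (400x640x3 uint8, red, green, blue); there is no depth.
- arm.get_calibration(name): a dict with "intrinsics" (3x3 intrinsics, pixels), "cam_to_world" (4x4, takes a point from camera to world coordinates). Camera axes: x right, y down, z forward; pixel columns grow to the right and rows downward; lengths in m; the calibration is good to about 2 mm. The wrist camera is an equidistant fisheye: a pixel r from the principal point sees the ray r / f radians off the axis. A picture is of the moment at which its call begins: read the wrist's pose just before it. get_calibration takes no time and is no camera call; for the wrist camera it gives the pose at the moment of the call.
A pose or a line that the arm cannot do raises arm.Unreachable and nothing moves.
- arm.sign_off(): hands the job in, once; it reports no verdict.
Readings, each from a call of its own:
- arm.current_t(): time.
- arm.current_joint_positions(): joint angles.
- arm.current_dq(): joint speeds.
- arm.current_tau(): joint torques, N m.
- arm.current_ee_pos(): TCP position.
- arm.current_tool_rot(): TCP orientation.
- arm.current_force(): force on the tool from outside, world axes, zero at the start.
- arm.current_torque(): the same for the moment, N m.
- arm.current_width(): finger opening in m.
Only numpy, scipy, OpenCV 4.12 (cv2) and the standard library are available. Lean on these libraries where they do the work, as an engineer would, in place of code of your own. Each camera call takes 0.05 s, during which the arm holds its last target.

## Working session

There is one attempt and no reset: what is moved stays moved. The work goes in short steps, each a Python script; the robot and the scene stay as the last script left them, time stands still between calls to the robot, and variables do not carry over. Pictures are saved under pics/ and viewed, and the job is handed in when it is done.

```bash
mkdir -p pics; ls; python3 - <<'E'
from rig import arm
import cv2,numpy as np
for n in ["scene","top","wrist"]:
    c=arm.get_calibration(n); im=arm.snapshot(n)
    cv2.imwrite(f"pics/{n}0.png",im[:,:,::-1])
    print(n,np.round(c["intrinsics"],1).tolist(),np.round(c["cam_to_world"],3).tolist())
print(arm.current_t(),arm.grip_depth,arm.current_tool_rot())
E
```

```text
pics
scene [[402.8, 0.0, 318.5], [0.0, 402.8, 202.7], [0.0, 0.0, 1.0]] [[0.775, 0.388, -0.498, 0.938], [0.632, -0.504, 0.589, -0.453], [-0.022, -0.771, -0.636, 0.668], [0.0, 0.0, 0.0, 1.0]]
top [[413.4, 0.0, 314.6], [0.0, 413.4, 195.4], [0.0, 0.0, 1.0]] [[-0.024, -0.99, 0.14, 0.322], [-1.0, 0.026, 0.012, 0.099], [-0.016, -0.14, -0.99, 1.059], [0.0, 0.0, 0.0, 1.0]]
wrist [[309.7, 0.0, 322.9], [0.0, 309.7, 194.9], [0.0, 0.0, 1.0]] [[0.375, 0.885, 0.275, 0.156], [0.927, -0.358, -0.114, 0.612], [-0.002, 0.298, -0.955, 0.384], [0.0, 0.0, 0.0, 1.0]]
0.15 0.0188 [[-9.26518411e-01  3.76249168e-01 -4.43467393e-04]
 [ 3.76249419e-01  9.26518015e-01 -8.61331833e-04]
 [ 8.68051435e-05 -9.64894151e-04 -9.99999531e-01]]
```

View pics/top0.png

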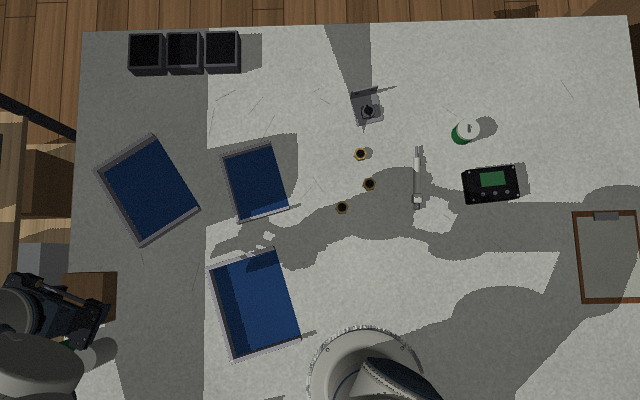

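View pics/scene0.png

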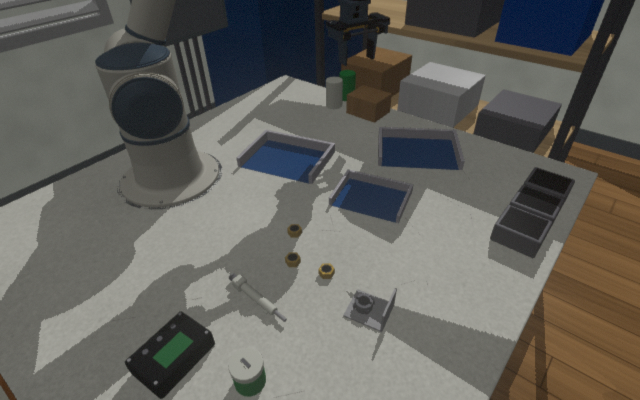

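View pics/wrist0.png

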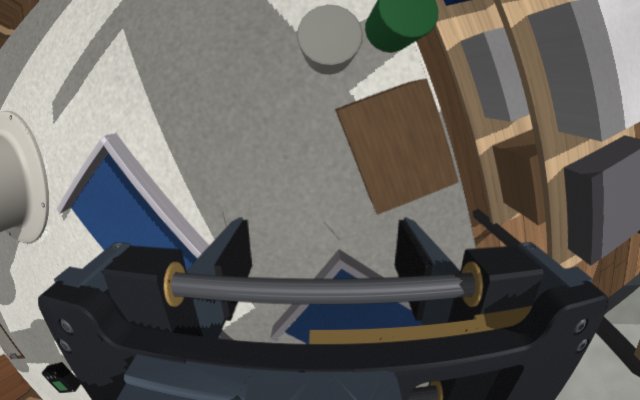

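```bash
cat > h.py <<'E'
import cv2,numpy as np
def ray(c,px):
    K=c["intrinsics"];T=c["cam_to_world"]
    px=np.atleast_2d(np.float64(px))
    d=np.c_[(px-[K[0,2],K[1,2]])/[K[0,0],K[1,1]],np.ones(len(px))]@T[:3,:3].T
    return T[:3,3],d
def onz(c,px,z):
    o,d=ray(c,px); return (o+d*((z-o[2])/d[:,2])[:,None])
E
python3 - <<'E'
from rig import arm
from h import *
a=cv2.imread("pics/top0.png")[125:245,205:405]; b=cv2.imread("pics/scene0.png")[160:290,280:430]
cv2.imwrite("pics/crop.png",np.vstack([cv2.resize(a,(800,480),interpolation=3)[:,:]]))
cv2.imwrite("pics/crop2.png",cv2.resize(b,(600,520),interpolation=2))
for n in ["top","scene"]:
    c=arm.get_calibration(n); im=cv2.imread(f"pics/{n}0.png"); hsv=cv2.cvtColor(im,cv2.COLOR_BGR2HSV)
    m=cv2.inRange(hsv,(100,120,40),(125,255,255))
    for k in cv2.findContours(m,0,1)[0]:
        if cv2.contourArea(k)>600:
            p=onz(c,k[:,0],0)[:,:2]; r=cv2.minAreaRect(np.float32(p))
            print(n,"blue",np.round(k[:,0].mean(0)),np.round(r[0],4),np.round(r[1],3),round(r[2],1))
            print(np.round(cv2.boxPoints(r),3).tolist())
    m=cv2.inRange(hsv,(12,70,20),(32,255,255))
    for k in cv2.findContours(m,0,1)[0]:
        (x,y),r=cv2.minEnclosingCircle(k)
        if 3<r<14: print(n,"br",x,y,r,np.round(onz(c,[x,y],.008),4))
E
```

```text
top blue [256. 302.] [0.2075 0.2656] [0.22  0.166] 16.2
[[0.07900000363588333, 0.3149999976158142], [0.125, 0.1550000011920929], [0.335999995470047, 0.2160000056028366], [0.28999999165534973, 0.37599998712539673]]
top blue [256. 182.] [0.5118 0.264 ] [0.165 0.129] 15.2
[[0.41499999165534973, 0.30399999022483826], [0.4490000009536743, 0.18000000715255737], [0.6079999804496765, 0.2240000069141388], [0.574999988079071, 0.3479999899864197]]
top blue [151. 189.] [0.4993 0.5396] [0.216 0.166] 32.2
[[0.36399999260902405, 0.5519999861717224], [0.4519999921321869, 0.41200000047683716], [0.6349999904632568, 0.5270000100135803], [0.546999990940094, 0.6669999957084656]]
top br 57.0 337.5 6.18475866317749 [[0.1324 0.7572 0.008 ]]
top br 72.0 302.5 11.884963989257812 [[0.216  0.7248 0.008 ]]
top br 38.5 283.0 4.717090606689453 [[0.2658 0.8128 0.008 ]]
top br 604.0 210.5 5.02503776550293 [[ 0.4131 -0.6182  0.008 ]]
top br 341.5 207.0 6.576573371887207 [[0.4389 0.0439 0.008 ]]
top br 368.6176452636719 183.38235473632812 6.812593460083008 [[ 0.4982 -0.0278  0.008 ]]
top br 360.0 154.0 6.7083039283752
[... 829 characters left out ...]
9921321869, 0.28700000047683716], [-0.0010000000474974513, 0.6800000071525574], [-1.024999976158142, 1.8550000190734863]]
scene br 326.0 270.5 8.077847480773926 [[ 0.5769 -0.0078  0.008 ]]
scene br 292.29998779296875 259.29998779296875 7.653873920440674 [[ 0.4983 -0.0283  0.008 ]]
scene br 294.0882263183594 230.05882263183594 7.211986541748047 [[0.4388 0.044  0.008 ]]
scene br 569.0 135.0 10.295730590820312 [[0.8339 0.9015 0.008 ]]
scene br 607.5 43.5 10.977349281311035 [[0.7552 1.9099 0.008 ]]
scene br 377.5 29.0 3.3542017936706543 [[-0.2524  1.4841  0.008 ]]
scene br 355.0 26.5 12.257750511169434 [[-0.3767  1.4524  0.008 ]]
scene br 330.5 12.5 10.700567245483398 [[-0.6597  1.5988  0.008 ]]
```

View pics/crop.png

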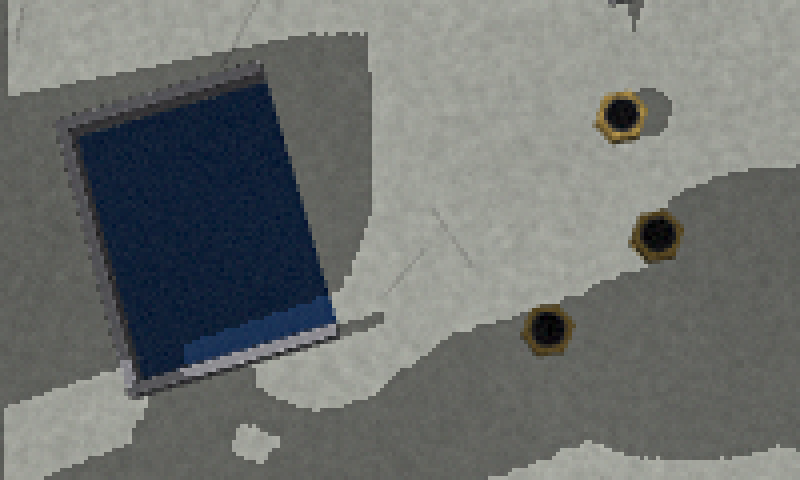

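View pics/crop2.png

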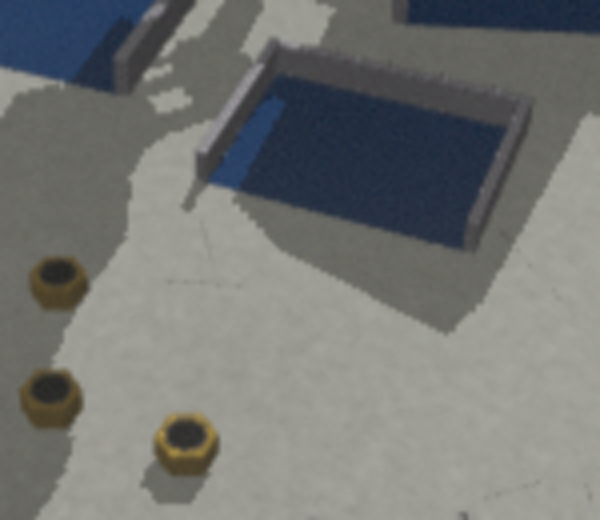

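The top view shows three candidates for the bay: (147,190), (255,182) and (255,305). Their measured floors are about 216×166, 165×129 and 220×166 mm, so the smallest is the one at (255,182), and its open side faces the nuts. The only three nuts are at (360,154), (369,184) and (342,208), and both cameras agree on their positions within 1 mm. I'll refine the bay from its corners and check the plan with IK.

```bash
cat >> h.py <<'E'
from rig import arm
B=np.array([.5118,.264]); yaw=np.radians(105.2)
u=np.array([np.cos(yaw),np.sin(yaw)]); v=np.array([-u[1],u[0]])
def b2w(p): return B+p[0]*u+p[1]*v
def w2b(p): d=np.array(p)[:2]-B; return np.array([d@u,d@v])
def R(d,s=1):
    d=np.array(d)/np.linalg.norm(d); x=s*np.r_[d,0]; z=np.array([0,0,-1.]); return np.c_[x,np.cross(z,x),z]
N=[(.4389,.044),(.4983,-.028),(.5766,-.0083)]
E
python3 - <<'E'
from h import *
for n,px in [("scene",[(332.5,205.75),(396.75,221.75)]),("top",[(288.75,206.25),(271.25,145.5)])]:
    p=onz(arm.get_calibration(n),px,0); print(n,np.round(p,4).tolist(),[np.round(w2b(q),4) for q in p])
c=arm.get_calibration("top")
for nm,px in [("probe",[(418,147),(418,209)]),("brk",[(356,125),(384,122)])]: print(nm,np.round(onz(c,px,.01),3).tolist())
for p in N:
    print(np.round(w2b(p),4))
    for s in (1,-1):
        q=arm.solve_ik(np.r_[np.array(p)-.045*u,.004],R(u,s)); print(s,None if q is None else np.round(q,0))
E
```

```text
scene [[0.4503, 0.1791, 0.0], [0.6122, 0.2269, 0.0]] [array([-0.0658,  0.0816]), array([-0.0622, -0.0872])]
top [[0.4452, 0.1794, 0.0], [0.6076, 0.2232, 0.0]] [array([-0.0642,  0.0864]), array([-0.0645, -0.0817])]
probe [[0.59, -0.159, 0.01], [0.429, -0.15, 0.01]]
brk [[0.654, -0.001, 0.01], [0.66, -0.075, 0.01]]
[-0.1932  0.128 ]
1 [ -8.  35. 113.  -0.  32. -23.]
-1 [ -8.  35. 113.  -0.  32. 157.]
[-0.2782  0.0896]
1 [-15.  37. 104.  -0.  39. -30.]
-1 [-15.  37. 104.  -0.  39. 150.]
[-0.2798  0.0089]
1 [-11.  41.  93.  -0.  46. -26.]
-1 [-11.  41.  93.  -0.  46. 154.]
```

```bash
cat >> h.py <<'E'
def push(start,target,width=.020,feed=.07,out=True,z=.004,lead=.028,hi=.07):
    """start,target: nut centre in bay coords"""
    a,t=b2w(start),b2w(target); d=(t-a)/np.linalg.norm(t-a); r=R(d)
    p0=a-d*.043
    arm.move_to(np.r_[p0,hi],r)
    if abs(arm.current_width()-width)>.003: arm.grip(width)
    arm.move_l(np.r_[p0,z],feed=.12)
    arm.move_l(np.r_[t-d*lead,z],feed=feed)
    print("F",np.round(arm.current_force(),1),"t",arm.current_t(),"w",round(arm.current_width(),4))
    if out:
        arm.move_l(np.r_[t-d*(lead+.02),z],feed=.1); arm.move_l(np.r_[t-d*(lead+.02),hi],feed=.2)
def look(name):
    c=arm.get_calibration("top"); im=arm.snapshot("top")[:,:,::-1].copy(); s=arm.snapshot("scene")[:,:,::-1]
    cs=arm.get_calibration("scene")
    cv2.imwrite(f"pics/{name}.png",np.vstack([cv2.resize(im[90:240,200:480],(784,420),interpolation=2)]))
    cv2.imwrite(f"pics/{name}s.png",cv2.resize(s[130:380,200:500],(720,600),interpolation=2))
    for nm,i,cc in (("top",im,c),("scene",s,cs)):
        m=cv2.inRange(cv2.cvtColor(np.ascontiguousarray(i),cv2.COLOR_BGR2HSV),(12,70,20),(32,255,255))
        for k in cv2.findContours(m,0,1)[0]:
            (x,y),r=cv2.minEnclosingCircle(k)
            w=onz(cc,[x,y],.008)[0]
            if 4<r<11 and .3<w[0]<.75 and -.2<w[1]<.4: print(nm,np.round([x,y,r],1),"bay",np.round(w2b(w),4))
E
python3 - <<'E'
from h import *
push(w2b(N[2]),(.018,-.05))
look("a")
E
```

```text
F [ 0.6 -0.6 -0.7] t 9.2917 w 0.0197
top [342.5 206.5   6. ] bay [-0.1961  0.1275]
top [368.5 183.5   7. ] bay [-0.2776  0.0898]
scene [292.5 259.    7.8] bay [-0.2776  0.0896]
scene [294.3 229.9   6.9] bay [-0.1924  0.1279]
scene [391.8 197.    6.5] bay [ 0.0171 -0.0512]
```

View pics/as.png

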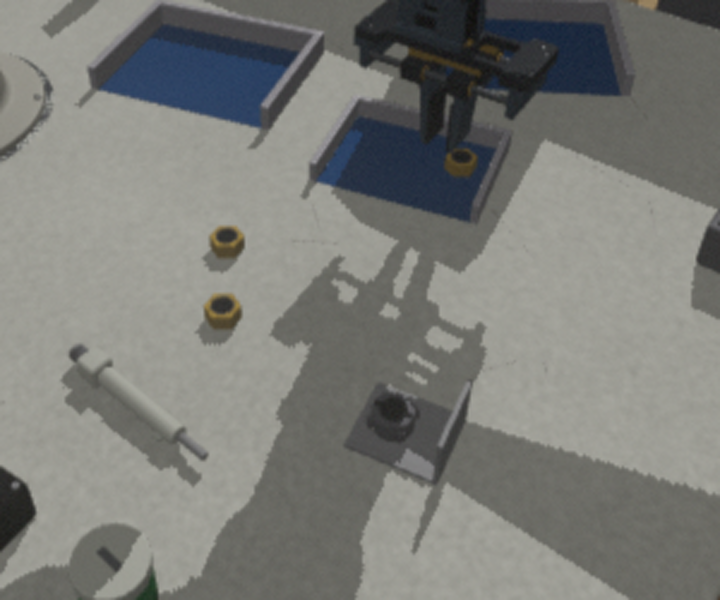

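View pics/a.png

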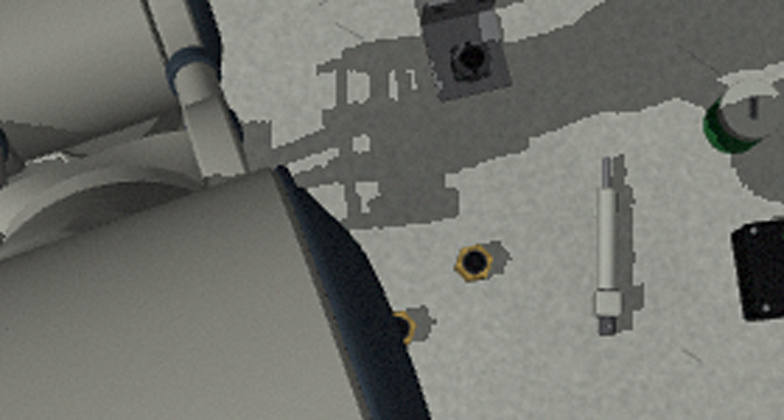

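Nut 3 is in the bay at scene-crop pixel (461,161), bay coordinates (0.017, −0.051), within about 1 mm of the plan. The other two nuts haven't moved. Next is nut 2, then the first leg for nut 1.

```bash
python3 - <<'E'
from h import *
push((-.278,.0896),(.018,0),feed=.08)
look("b")
push((-.193,.128),(-.10,.05),feed=.08)
look("c"); print(arm.current_t())
E
```

```text
F [-0.  -0.5  0.6] t 16.35 w 0.0201
top [341.9 207.    6.3] bay [-0.1943  0.1283]
scene [294.1 230.1   7.2] bay [-0.1931  0.1281]
scene [391.9 197.2   6.5] bay [ 0.0163 -0.0517]
scene [373.1 192.8   6.3] bay [ 0.0156 -0.0008]
F [ 0.  -0.1  0.3] t 20.8 w 0.0198
top [249.3 182.8   6.7] bay [ 0.0163 -0.0005]
top [244.5 164.5   6.5] bay [ 0.0157 -0.0507]
scene [339.3 214.9   6.9] bay [-0.1009  0.0488]
scene [391.9 197.2   6.5] bay [ 0.0163 -0.0517]
scene [373.  192.9   6.3] bay [ 0.015  -0.0008]
scene [312.  168.   10.6] bay [0.0593 0.1971]
21.7333
```

View pics/cs.png

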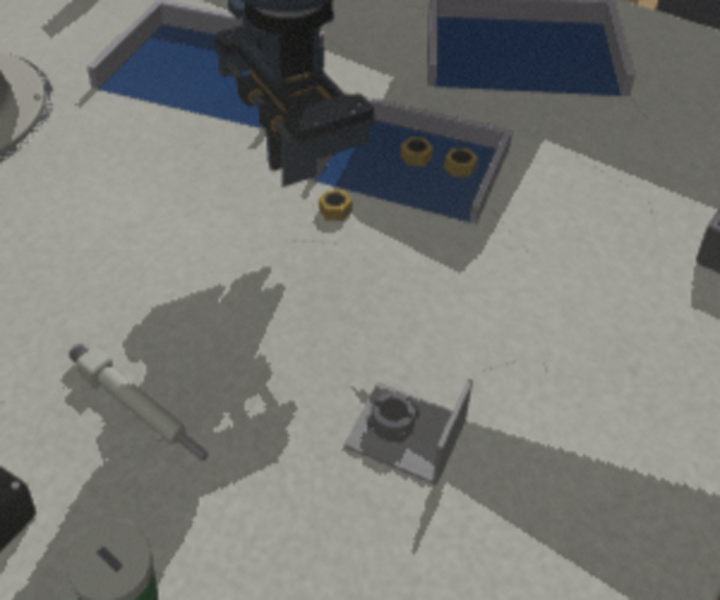

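Nut 2 is in at crop pixel (416,150). Nut 1 is staged in front of the opening at (335,204), bay coordinates (−0.101, 0.049). Next is its last leg, then I'll move clear and check.

```bash
python3 - <<'E'
from h import *
push((-.101,.0495),(.016,.0505),feed=.06)
arm.move_l(arm.current_ee_pos()+np.array([0,-.03,.13]),feed=.25)
arm.move_joints([-75,*arm.current_joint_positions()[1:]])
look("d"); print(arm.current_t(),np.round(arm.current_ee_pos(),3))
E
```

```text
F [ 0.3 -0.1 -0.1] t 25.525 w 0.0197
top [255.2 201.9   6.5] bay [0.015  0.0519]
top [249.3 182.8   6.7] bay [ 0.0163 -0.0005]
top [244.5 164.6   6.5] bay [ 0.0159 -0.0504]
scene [391.8 197.    6.5] bay [ 0.0171 -0.0512]
scene [373.1 192.9   6.2] bay [ 0.0153 -0.001 ]
scene [354.5 188.5   6. ] bay [0.0145 0.0509]
29.6917 [ 0.189 -0.472  0.199]
```

View pics/ds.png

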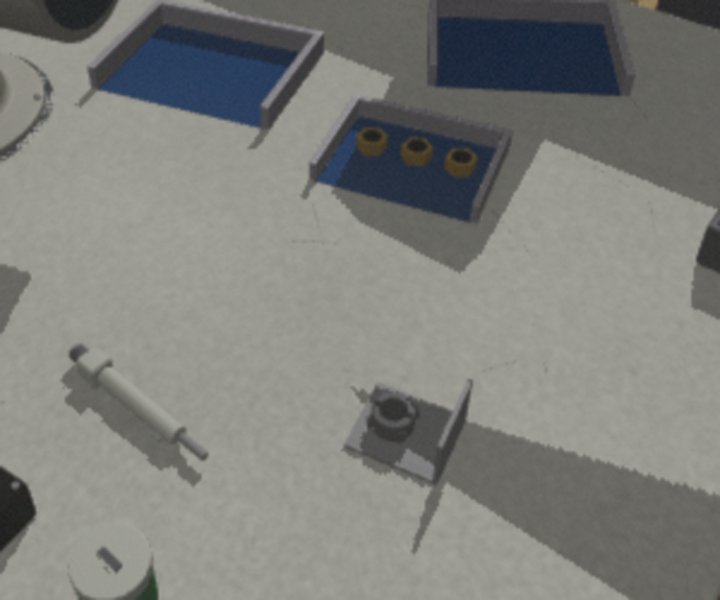

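View pics/d.png

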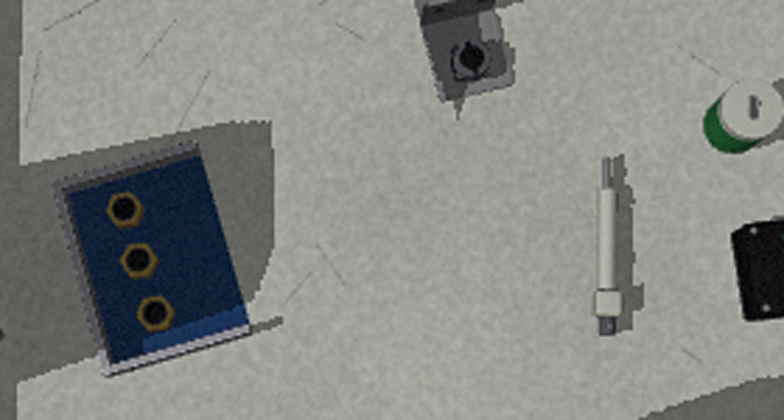

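All three nuts are on the blue floor, at top-crop pixels (124,209), (138,260) and (155,313), and flat. The probe, bracket, canister and logger look unmoved, and the arm is clear.

```bash
python3 -c "
from rig import arm
print(arm.current_dq(),arm.current_force(),arm.current_t()); arm.sign_off()"
```

```text
[-0.22644011  0.06175804 -0.04329125 -0.03926323  0.00171165 -0.06916288] [-0.2800573   0.08581221 -0.1980149 ] 29.6917
the job is handed in; nothing more can be done
```

All three nuts are in the smallest bay, and I handed the job in at 29.7 s of the 67 s allowed. I swept them in one at a time along the shelf with the fingertips held 20 mm apart. Nuts 3 and 2 each took a single push; nut 1 took two, to get round the end of the side wall.

- **Nut positions:** the last top and scene pictures put the nut centres at about x = +15 to +17 mm and y = −51, −1 and +51 mm in the bay's frame. That is at least 30 mm inside the ±47.5 mm limit in x and about 16 mm inside the ±67.5 mm limit in y. The two cameras agree within about 1 mm.
- **Other objects:** the probe, canister, logger and bracket look unmoved by eye. I did not measure their positions again.
- **Arm:** it ended clear of everything. The wrist force read under 1.5 N at the end of each push; I did not log it during the pushes.
- **Disagreements:** the bay corners differed by up to 5 mm between the two views, which is well within those margins. No check failed.

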